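Light the egg candler

TASK

Switch the egg-candling console on with the green rocker, then start its cooling fan with the blue rocker, tipping each fully over to its white-barred end. Then press the round yellow lamp button right down with the fingertips and keep it held: the program finishes while still holding it down. Never press the red stop button, do not press the yellow one before both rockers are on, and leave the eggs and the other loose things where they are.

Things in the scene. Friction and masses are not known exactly. Their poses are not given: they have to be found in the camera images.
- console: egg-candling console fixed to the bench: aluminium case 320 (x) x 250 (y) x 60 mm high with a dark top panel; origin at the centre of its underside on the bench, z up, +x towards its far end where an egg stands in a black rubber seat. The two rockers and two buttons sit in a 2 x 2 field on its top (100 mm apart in x, 104 mm in y) and change places from one start to the next; the console's place and yaw vary too
- power (a joint): green (power) rocker switch on the console: a paddle 70 mm long (x of the console) by 34 mm wide, pivoted in the middle about the console's y axis, 20 mm above the console's top. Joint value in rad: 0 = off, the far end (+x of the console, marked by a white bar) raised; 0.44 = fully on, the far end down; it starts at 0 to 0.06, takes about 3 N on the far end (up to 5 N nearer the pivot) and stays where it is left
- power_press (a point): point on the top face of the green rocker, 25 mm from its pivot on the far (white bar) half, where to press; it moves with the paddle, and from off to fully on it sinks by about 11 mm (a broad fingertip meets its stop some 2 to 4 mm above that). With the rocker off its frame is parallel to the console's
- fan (a joint): blue (fan) rocker switch on the console: a paddle 70 mm long (x of the console) by 34 mm wide, pivoted in the middle about the console's y axis, 20 mm above the console's top. Joint value in rad: 0 = off, the far end (+x of the console, marked by a white bar) raised; 0.44 = fully on, the far end down; it starts at 0 to 0.06, takes about 3 N on the far end (up to 5 N nearer the pivot) and stays where it is left
- fan_press (a point): point on the top face of the blue rocker, 25 mm from its pivot on the far (white bar) half, where to press; it moves with the paddle, and from off to fully on it sinks by about 11 mm (a broad fingertip meets its stop some 2 to 4 mm above that). With the rocker off its frame is parallel to the console's
- lamp (a joint): round yellow spring button (lamp), 34 mm diameter, in a black round housing 50 mm wide and 12 mm high on the console; value in m: 0 = up, 0.008 = fully down; needs about 2 N to start and 6 N to be fully down, and springs back when let go
- lamp_top (a point): centre of the top of the yellow button, about 24 mm above the console's top when up; moves with the button
- stop (a joint): round red spring button (stop) in a grey housing, same size as the yellow one; value in m: 0 = up, 0.008 = fully down; leave it alone
- stop_top (a point): centre of the top of the red button
- egg_seat: loose brown egg, 44 mm wide and 56 mm high, upright in the rubber seat on the far end of the console (its foot at the console's top, 115 mm ahead of the console's origin, 45 mm to its +y side); origin under its foot
- egg1: loose egg, 44 mm wide and 56 mm high, upright in a well of the steel egg tray (190 x 130 x 40 mm) at the left of the bench; origin under its foot
- egg2: loose egg, 44 mm wide and 56 mm high, upright in a well of the steel egg tray (190 x 130 x 40 mm) at the left of the bench; origin under its foot
- egg3: loose egg, 44 mm wide and 56 mm high, upright in a well of the steel egg tray (190 x 130 x 40 mm) at the left of the bench; origin under its foot
- marker: white marker with red cap, 70 x 13 x 13 mm, lying on the grey rest on the console's far right corner; origin under its middle
- tester: yellow hand-held tester, 115 x 58 x 50 mm high with a black eyepiece, lying on the bench at the console's right (-y) side; origin under its centre
- jar: closed jar, 48 mm diameter, 70 mm high, on the bench at the console's left (+y) side; origin under its centre
- bottle: bottle with blue cap, 64 mm diameter, 170 mm high, on the bench far right; origin under its centre

How it is judged:
On the way, in this order (a step that is already met when the one before it is completed fails the run):
1. the green rocker is on (value of joint power above 0.36 rad), for 0.1 s.
2. then the blue rocker is on (value of joint fan above 0.36 rad), for 0.1 s.
3. then the yellow button is pressed down (value of joint lamp above 0.006 m), for 0.2 s.
At the end, for the whole second after the job is handed in: both rockers are on (beyond 0.36 of 0.44 rad), the fingers hold the yellow button down (beyond 6 of 8 mm, with more than 1 N), and the red button is up (less than 3 mm down) (value of joint each of power, fan above 0.36 rad and value of joint lamp above 0.006 m and value of joint stop below 0.003 m and contact force between the fingers and lamp above 1 N); the arm keeps its last pose, push and grip.
It fails at once if the red stop button is pressed (more than 3 mm) (value of joint stop above 0.003 m).
It fails at once if the fan is switched on while the power is off (value of joint fan above 0.3 rad and value of joint power below 0.3 rad).
It fails at once if the lamp button is pressed (more than 3 mm) before both rockers are on (value of joint lamp above 0.003 m and value of joint any of power, fan below 0.3 rad).
It fails at once if an egg or another loose thing is lifted, carried or pushed more than 20 mm (distance of any of egg_seat, egg1, egg2, egg3, marker, tester, jar, bottle from where it was at the start of the episode above 0.02 m).
It fails at once if an egg or another loose thing is tipped more than 0.5 rad (angle between any of egg_seat, egg1, egg2, egg3, marker, tester, jar, bottle's own z axis and vertical above 0.5 rad).
It also fails if it takes over 38 s, if anything falls off the work surface, if the arm or the gripper's body presses on something with over 40 N, if the wrist force passes 120 N, or if a joint passes its speed limit or range.

ROBOT

A 6-joint arm with a two-finger parallel gripper is mounted at the origin on the work surface. World frame = base frame: x ahead of the robot, y to its left, z up, the work surface at z = 0. Lengths are in m, angles in rad, forces in N, time in s.
With the tool pointing down it reaches from about 0.3 to 0.775 m from the base axis. Payload 14.6 kg.
Tool frame: the origin (TCP) lies between the finger pads; the fingertips stand 19 mm ahead of it and the grasp point (between the pads) is the TCP (ctrl.finger_overhang is the distance from the TCP to the fingertips, in m); z points along the fingers, y is the direction in which the jaws open and shut (so a half turn about z gives the same grasp; the last joint's range is limited). The gripper opens to 94 mm and grips with 3 to 60 N. Pads are 16 mm wide; open, the fingers measure 119 mm over their backs; the gripper's body (75 mm by 177 mm) begins 78 mm behind the grasp point.
Start: joints at [1.059, 0.3, 1.521, -0, 1.321, -0.067], TCP at [0.237, 0.496, 0.2] pointing down, gripper open.
Joint ranges: [-3.03, 3.03], [-0.79, 2.21], [0.23, 2.52], [-1.04, 4.18], [0, 3.07], [-2.55, 2.55]. Speed limits (rad/s): [2.22, 2.22, 2.57, 3.14, 3.14, 3.14].

INTERFACE

Orientations are given as [roll, pitch, yaw] about the fixed x, y, z axes, in that order (R = Rz(yaw) Ry(pitch) Rx(roll)).
In Python, from station import ctrl gives the robot as it stands.
- The arm moves only by the tool send_rows, never from a script. Its argument "series" is a list of rows, each a list of 7 numbers: the turn, a rotation vector about the tool's x, y, z in degrees, then the shift along the tool's x, y, z in m, then the gripper's target within -1 to 1 (fully open at 1, half-way at 0, shut at -1). A call has 1 to 8 rows; each row is the pose to reach, as a shift and turn from the pose commanded when the call began, along the tool's axes at that moment; what a row does not reach only later rows make up. A row lasts 1/10 s, in which the tool goes at most 50 mm and 8.59 degrees, less where a joint would pass 70% of its speed; a pose out of reach is approached as far as the arm can. A call with a gripper value outside its range is refused whole. The fingers move at their own pace and stop on an object; "force" is the grip in N (left out, the last holds). Time passes only in rows, so rows that repeat a pose let the fingers close. It gives the time, the measured TCP pose, the force and the opening at its end, in the units of the state.
- ctrl.get_obs(): the state, without advancing time (a new reading comes with each control period).
- ctrl.camera(name): name is "scene" or "top"; returns a dict with "pixels" (384x512x3 uint8, red, green, blue), "z_map" (384x512 float32, m along the optical axis (not along the pixel's ray), 0 where there is no reading), "fov_y" (degrees; the focal length in pixels is half the picture's height over the tangent of half this angle, whatever the lens; pixels are square), "cx", "cy" (the principal point, pixels), "k1" (the pictures are not rectified: a ray, as slopes to the right and down, at radius r is drawn at 1 + k1 r^2 times it, then the intrinsics apply), "R" (3x3) and "t" (3): a world point X has camera coordinates R X + t. Camera axes: x right, y down, z forward; pixel columns grow to the right and rows downward; lengths in m; the calibration is good to about 2 mm. A picture is of the moment at which its call begins.
- ctrl.hand_in(): hands the job in, once; it reports no verdict.
The state is a dict: "time_s": time; "qpos": joint angles; "joint_vel": joint speeds; "tau": joint torques, N m; "ee_pos": TCP position; "eef_rot": TCP orientation; "force": force on the tool from outside, world axes, zero at the start; "moment": the same for the moment, N m; "grip_width": finger opening in m.
Only numpy, scipy, OpenCV 4.12 (cv2) and the standard library are available. Lean on these libraries where they do the work, as an engineer would, in place of code of your own. Each camera call takes 0.05 s, during which the arm holds its last target.

## Working session

There is one attempt and no reset: what is moved stays moved. The work goes in short steps, Python scripts to look and compute and a tool call to move; the robot and the scene stay as the last step left them, time stands still between calls to the robot, and variables do not carry over. Pictures are saved under pics/ and viewed, and the job is handed in when it is done.

Besides the shell and the picture viewer there is one more tool, called after "Emit:" by a JSON object that holds its "name" and its "arguments", one argument or row to a line. send_rows: Moves the arm, as the interface text tells. Its arguments: {"type":"object","properties":{"series":{"type":"array"},"force":{"type":"number"}},"required":["series"]}

```bash
ls; mkdir -p pics; cat > h.py <<'E'
import numpy as np, cv2
from station import ctrl
from scipy.spatial.transform import Rotation as Ro
E
python3 - <<'E'
from h import *
o=ctrl.get_obs(); print(o)
for n in("scene","top"):
    c=ctrl.camera(n); np.savez(n+"0.npz",**c); cv2.imwrite(f"pics/{n}0.png",cv2.cvtColor(c["pixels"],cv2.COLOR_RGB2BGR))
    print(n,{k:c[k] for k in c if k not in("pixels","z_map")})
E
```

```text
pics
{'time_s': 0.0, 'qpos': array([ 1.05939724e+00,  3.00445860e-01,  1.52158131e+00,  8.87612118e-06,
        1.32071042e+00, -6.66047160e-02]), 'joint_vel': array([-0.00082664,  0.0004512 ,  0.00104825, -0.00192403, -0.00057512,
       -0.00010484]), 'tau': array([ 1.44256461e-03, -5.31813705e+01, -3.52733195e+01,  7.09385751e-02,
        2.44765927e-02, -6.71930684e-05]), 'ee_pos': array([0.23651956, 0.49624613, 0.19990009]), 'eef_rot': array([-3.14045083e+00, -8.47801336e-05,  2.69679603e+00]), 'force': array([0.19235583, 0.01805704, 0.65635799]), 'moment': array([0.03410617, 0.00164633, 0.00106814]), 'grip_width': 0.09376353530691625}
scene {'fov_y': 50.8474219231848, 'cx': 251.86656290393026, 'cy': 194.37781798866615, 'k1': 0.016532912221245005, 'R': array([[-0.86985892,  0.49322648, -0.00854968],
       [ 0.29826115,  0.51205339, -0.80550705],
       [-0.39291952, -0.70322753, -0.59252451]]), 't': array([ 0.50415119, -0.13413174,  1.64157111])}
top {'fov_y': 52.22647375916151, 'cx': 254.23964444540306, 'cy': 189.22891996983853, 'k1': -0.05150216353544965, 'R': array([[ 0.01547751, -0.99987247,  0.00393464],
       [-0.98943568, -0.01588301, -0.14409982],
       [ 0.14414394, -0.00166276, -0.98955533]]), 't': array([0.01331422, 0.6217639 , 1.12978329])}
```

View pics/scene0.png

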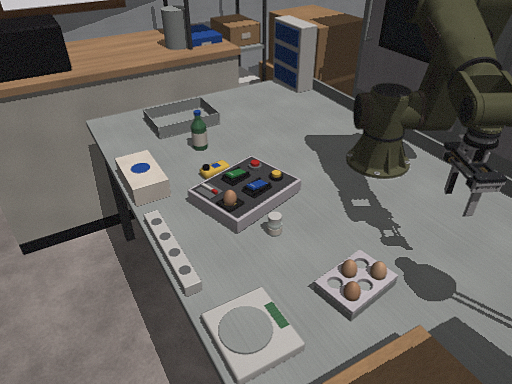

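View pics/top0.png

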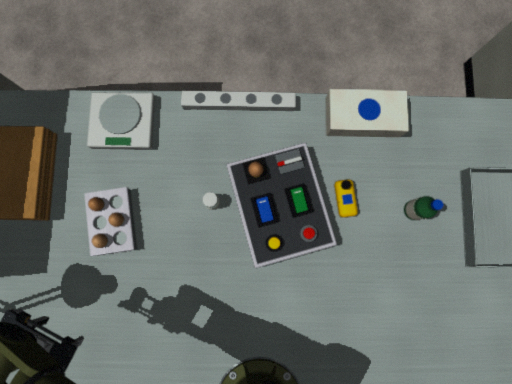

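The top view (far = up) shows blue at (264,209), green at (299,200), yellow at (275,243) and red at (309,234). The egg seat is at (256,169) and the marker at (290,162). Next I'll measure them.

```bash
cat >> h.py <<'E'
def und(c,uv):
    uv=np.atleast_2d(np.float64(uv)); f=c["pixels"].shape[0]/2/np.tan(np.radians(float(c["fov_y"]))/2)
    d=np.c_[(uv[:,0]-c["cx"])/f,(uv[:,1]-c["cy"])/f]; p=d.copy()
    for _ in range(20): p=d/(1+c["k1"]*(p**2).sum(1,keepdims=True))
    return p
def onplane(c,uv,z):
    p=und(c,uv); r=np.c_[p,np.ones(len(p))]@c["R"]; o=-c["R"].T@c["t"]
    return o+r*((z-o[2])/r[:,2])[:,None]
def depth(c,uv,zz):
    p=und(c,uv); return (np.c_[p,np.ones(len(p))]*np.asarray(zz)[:,None]-c["t"])@c["R"]
def masks(c):
    hsv=cv2.cvtColor(c["pixels"],cv2.COLOR_RGB2HSV); out={}
    for n,(a,b) in dict(green=((50,120,40),(75,255,255)),blue=((105,120,50),(125,255,255)),yellow=((22,150,90),(33,255,255)),red=((0,150,80),(6,255,255))).items():
        m=cv2.inRange(hsv,a,b); 
        if n=="red": m|=cv2.inRange(hsv,(174,150,80),(180,255,255))
        out[n]=m
    return out
E
python3 - <<'E'
from h import *
for n in("top","scene"):
    c=dict(np.load(n+"0.npz"))
    for k,m in masks(c).items():
        num,l,st,ce=cv2.connectedComponentsWithStats(m)
        for i in range(1,num):
            if st[i,4]<20: continue
            v,u=np.where(l==i); z=c["z_map"][v,u]; P=depth(c,np.c_[u,v],z)
            if not(0.3<P[:,0].mean()<0.8 and -.3<P[:,1].mean()<.3): continue
            print(n,k,ce[i].round(1),st[i,4],"depth med",np.median(P,0).round(4),"plane.083",onplane(c,ce[i],.083).round(4), "zrange",np.percentile(P[:,2],[5,95]).round(3))
c=dict(np.load("top0.npz"))
g=cv2.resize(c["pixels"][140:270,220:360],None,fx=5,fy=5,interpolation=cv2.INTER_CUBIC)
cv2.imwrite("pics/crop0.png",cv2.cvtColor(g,cv2.COLOR_RGB2BGR)[:600])
print("corners",onplane(c,[[229,165],[306,145],[335,244],[257,266]],.06))
E
```

```text
top green [298.8 199.8] 294 depth med [ 0.5866 -0.1065  0.0829] plane.083 [[ 0.5871 -0.1061  0.083 ]] zrange [0.069 0.091]
top blue [346.9 198.8] 73 depth med [ 0.5979 -0.2583  0.034 ] plane.083 [[ 0.5922 -0.2462  0.083 ]] zrange [0.031 0.039]
top blue [264.2 209.3] 306 depth med [ 0.5567 -0.0061  0.0837] plane.083 [[ 0.5579 -0.0064  0.083 ]] zrange [0.068 0.091]
top yellow [345.4 200. ] 500 depth med [ 0.5907 -0.251   0.031 ] plane.083 [[ 0.5888 -0.2417  0.083 ]] zrange [0.016 0.036]
top yellow [273.6 242.5] 115 depth med [ 0.4623 -0.0354  0.0834] plane.083 [[ 0.4634 -0.0344  0.083 ]] zrange [0.073 0.087]
top red [280.4 163.2] 29 depth med [ 0.6959 -0.0542  0.0778] plane.083 [[ 0.6943 -0.0525  0.083 ]] zrange [0.065 0.081]
top red [308.6 232.9] 107 depth med [ 0.492  -0.1353  0.0828] plane.083 [[ 0.4922 -0.1343  0.083 ]] zrange [0.079 0.086]
scene green [235.4 172.7] 95 depth med [ 0.5882 -0.098   0.0834] plane.083 [[ 0.5889 -0.1007  0.083 ]] zrange [0.076 0.09 ]
scene blue [215.2 164.9] 24 depth med [ 0.598  -0.2559  0.0343] plane.083 [[ 0.6284 -0.1835  0.083 ]] zrange [0.032 0.036]
scene blue [256.6 184.2] 127 depth med [0.5603 0.0021 0.0839] plane.083 [[ 0.5599 -0.001   0.083 ]] zrange [0.077 0.091]
scene yellow [218.5 166.8] 58 depth med [ 0.5886 -0.2385  0.0323] plane.083 [[ 0.6238 -0.1659  0.083 ]] zrange [0.028 0.035]
scene yellow [277.2 172.9] 25 depth med [ 0.4608 -0.0239  0.0828] plane.083 [[ 0.4616 -0.0248  0.083 ]] zrange [0.074 0.086]
scene red [254.8 162.3] 42 depth med [ 0.4951 -0.1254  0.0834] plane.083 [[ 0.4949 -0.126   0.083 ]] zrange [0.076 0.086]
corners [[ 0.6912324   0.09967684  0.06      ]
 [ 0.75660573 -0.13089034  0.06      ]
 [ 0.46185536 -0.21458635  0.06      ]
 [ 0.39569729  0.01171509  0.06      ]]
```

View pics/crop0.png

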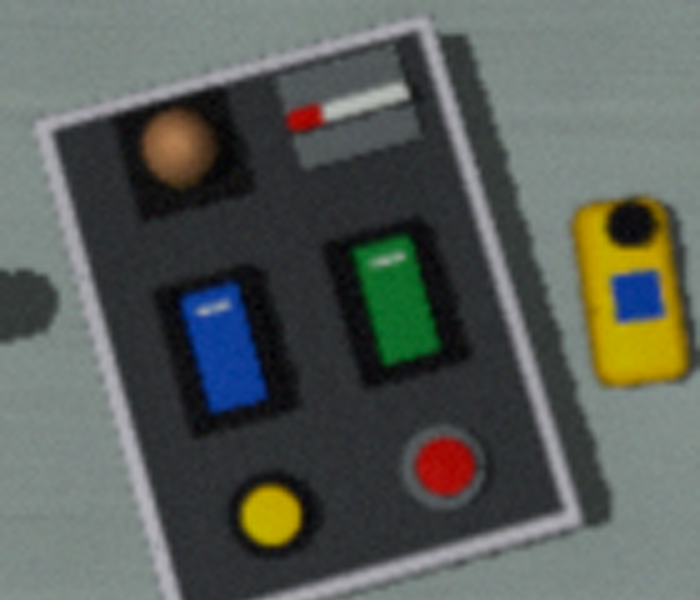

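```bash
cat >> h.py <<'E'
YAW=16.2
T=dict(green=(.6125,-.097),blue=(.583,.003),yellow=(.4622,-.032))
def rel(p,ydeg=180+YAW):
    o=ctrl.get_obs(); Rc=Ro.from_euler("xyz",o["eef_rot"]); Rt=Ro.from_euler("xyz",[np.pi,0,np.radians(ydeg)])
    print("t",round(o["time_s"],2),"pos",o["ee_pos"].round(4),"rot",o["eef_rot"].round(3),"F",o["force"].round(1),"grip",round(o["grip_width"],4),"q",o["qpos"].round(2))
    print("turn",np.degrees((Rc.inv()*Rt).as_rotvec()).round(2),"shift",Rc.inv().apply(np.array(p)-o["ee_pos"]).round(4))
E
python3 -c "
from h import *
rel([*T['green'],.2])"
```

```text
t 0.1 pos [0.2366 0.4963 0.1999] rot [-3.141 -0.     2.697] F [-0.9 -0.2 -0.4] grip 0.0941 q [ 1.06  0.3   1.52 -0.    1.32 -0.07]
turn [-5.000e-02 -2.000e-02 -4.169e+01] shift [-5.946e-01 -3.738e-01  3.000e-04]
```

Emit:
{"name": "send_rows", "arguments": {
  "series": [
    [0,0,-41.7,-0.595,-0.374,0,-1],
    [0,0,-41.7,-0.595,-0.374,0,-1],
    [0,0,-41.7,-0.595,-0.374,0,-1],
    [0,0,-41.7,-0.595,-0.374,0,-1],
    [0,0,-41.7,-0.595,-0.374,0,-1],
    [0,0,-41.7,-0.595,-0.374,0,-1],
    [0,0,-41.7,-0.595,-0.374,0,-1],
    [0,0,-41.7,-0.595,-0.374,0,-1]
  ],
  "force": 20
}}

```text
time_s: 0.9
ee_pos: [0.4383, 0.1787, 0.2005]
eef_rot: [3.142, -0.0, -2.858]
force: [0.1, 0.1, -0.0]
grip_width: 0.0335
```

```bash
python3 -c "
from h import *
rel([*T['green'],.2])"
```

```text
t 0.9 pos [0.4383 0.1787 0.2005] rot [ 3.142 -0.    -2.858] F [ 0.1  0.1 -0. ] grip 0.0335 q [ 0.31  0.13  1.73  0.    1.28 -1.54]
turn [ 0.   -0.    0.03] shift [-0.0902 -0.3134  0.0005]
```

Emit:
{"name": "send_rows", "arguments": {
  "series": [
    [0,0,0,-0.085,-0.3,0,-1],
    [0,0,0,-0.085,-0.3,0,-1],
    [0,0,0,-0.085,-0.3,0,-1],
    [0,0,0,-0.085,-0.3,0,-1],
    [0,0,0,-0.085,-0.3,0,-1],
    [0,0,0,-0.085,-0.3,0,-1],
    [0,0,0,-0.085,-0.3,0,-1],
    [0,0,0,-0.085,-0.3,0,-1]
  ]
}}

```text
time_s: 1.7
ee_pos: [0.6032, -0.085, 0.1995]
eef_rot: [3.141, -0.001, -2.861]
force: [-1.0, -0.0, 0.1]
grip_width: 0.0005
```

```bash
python3 - <<'E'
from h import *
rel([*T['green'],.135])
for n in("scene","top"):
    c=ctrl.camera(n); np.savez(n+"1.npz",**c)
    y0,x0=(130,170) if n=="scene" else (130,210)
    g=cv2.resize(c["pixels"][y0-30 if n=="scene" else y0:y0+140,x0:x0+150],None,fx=3,fy=3,interpolation=cv2.INTER_CUBIC); cv2.imwrite(f"pics/{n}1.png",cv2.cvtColor(g,cv2.COLOR_RGB2BGR))
E
```

```text
t 1.7 pos [ 0.6032 -0.085   0.1995] rot [ 3.141e+00 -1.000e-03 -2.861e+00] F [-1.  -0.   0.1] grip 0.0005 q [-0.2   0.43  1.34  0.    1.37 -2.05]
turn [ 0.04 -0.08 -0.11] shift [-0.0057 -0.0141  0.0645]
```

View pics/scene1.png

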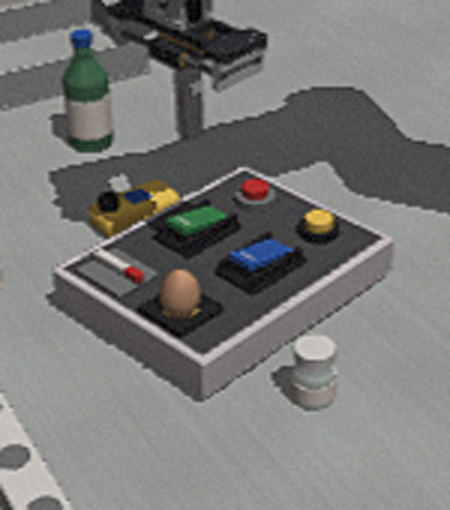

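View pics/top1.png

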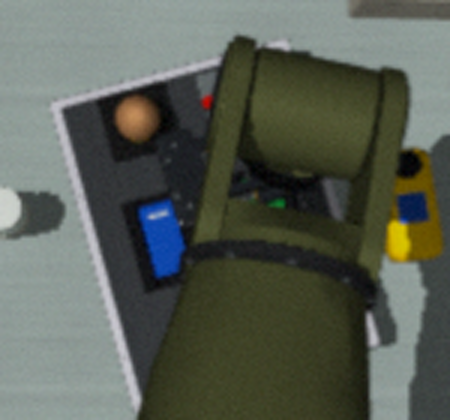

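The scene view shows the closed fingertips at about crop (190,135), hovering above the green rocker at (198,220) with no contact. I'll lower to about 25 mm above the rocker and check the alignment there.

Emit:
{"name": "send_rows", "arguments": {
  "series": [
    [0,0,0,-0.006,-0.014,0.02,-1],
    [0,0,0,-0.006,-0.014,0.065,-1],
    [0,0,0,-0.006,-0.014,0.065,-1],
    [0,0,0,-0.006,-0.014,0.065,-1],
    [0,0,0,-0.006,-0.014,0.065,-1]
  ]
}}

```text
time_s: 2.3
ee_pos: [0.6135, -0.0949, 0.1382]
eef_rot: [-3.14, 0.003, -2.858]
force: [-0.3, -0.5, 0.3]
grip_width: 0.0008
```

```bash
cat >> h.py <<'E'
def proj(c,X):
    p=c["R"]@np.array(X)+c["t"]; s=p[:2]/p[2]; f=c["pixels"].shape[0]/2/np.tan(np.radians(float(c["fov_y"]))/2)
    return s*(1+c["k1"]*(s@s))*f+[c["cx"],c["cy"]]
def crop(name):
    c=ctrl.camera("scene"); o=ctrl.get_obs()
    tip=o["ee_pos"]+Ro.from_euler("xyz",o["eef_rot"]).apply([0,0,.019])
    g=cv2.resize(c["pixels"][110:230,180:310],None,fx=5,fy=5,interpolation=cv2.INTER_CUBIC)
    q=(proj(c,tip)-[180,110])*5; print("tip px in crop",q.round())
    cv2.imwrite(f"pics/{name}.png",cv2.cvtColor(g,cv2.COLOR_RGB2BGR))
E
python3 - <<'E'
from h import *
rel([*T['green'],.135]); crop("s2"); 
E
```

```text
t 2.3 pos [ 0.6135 -0.0949  0.1382] rot [-3.140e+00  3.000e-03 -2.858e+00] F [-0.3 -0.5  0.3] grip 0.0008 q [-0.21  0.51  1.38  0.    1.25 -2.07]
turn [-0.09  0.16  0.07] shift [ 0.0016 -0.0017  0.0032]
tip px in crop [247. 283.]
```

View pics/s2.png

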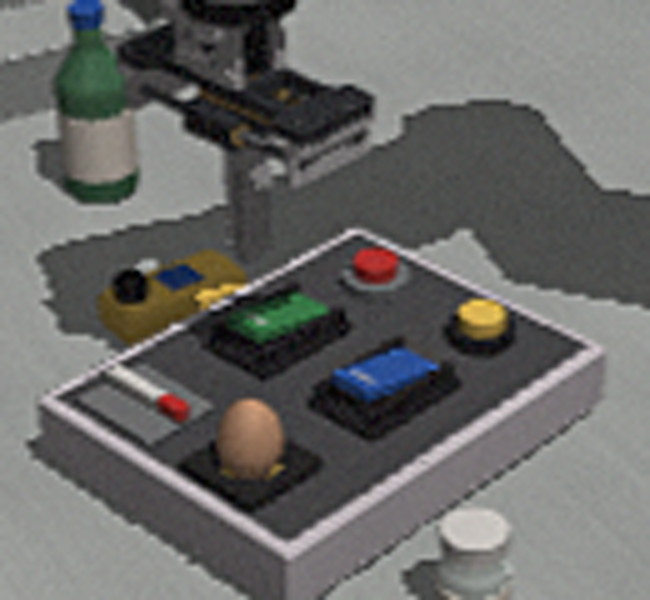

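```bash
python3 - <<'E'
from h import *
rel([*T['green'],.135]); crop("s3"); 
c=ctrl.camera("scene"); g=cv2.resize(c["pixels"][135:185,205:265],None,fx=10,fy=10,interpolation=cv2.INTER_NEAREST); g=np.clip(g*2.,0,255).astype(np.uint8)
cv2.imwrite("pics/s3b.png",g[:,:,::-1])
o=ctrl.get_obs();
z=c["z_map"]; v,u=np.mgrid[135:185,205:265]; P=depth(c,np.c_[u.ravel(),v.ravel()],z[135:185,205:265].ravel())
m=(np.abs(P[:,0]-.6125)<.05)&(np.abs(P[:,1]+.097)<.05)&(P[:,2]>.1)
print(m.sum(),P[m][:,2].min(),P[m][P[m][:,2].argsort()[:12]].round(3)); print(P[m&(P[:,2]<.15)].mean(0))
E
```

```text
t 2.35 pos [ 0.6136 -0.0951  0.1381] rot [-3.140e+00  3.000e-03 -2.858e+00] F [ 0.5  0.4 -0. ] grip 0.0002 q [-0.21  0.51  1.38  0.    1.25 -2.07]
turn [-0.09  0.17  0.06] shift [ 0.0016 -0.0016  0.0031]
tip px in crop [247. 284.]
265 0.14443031377241183 [[ 0.622 -0.088  0.144]
 [ 0.622 -0.094  0.145]
 [ 0.623 -0.101  0.146]
 [ 0.614 -0.087  0.146]
 [ 0.62  -0.09   0.147]
 [ 0.609 -0.089  0.148]
 [ 0.622 -0.094  0.15 ]
 [ 0.608 -0.085  0.15 ]
 [ 0.62  -0.09   0.151]
 [ 0.602 -0.088  0.151]
 [ 0.621 -0.082  0.151]
 [ 0.624 -0.097  0.152]]
[ 0.61753721 -0.09099394  0.14700243]
```

View pics/s3b.png

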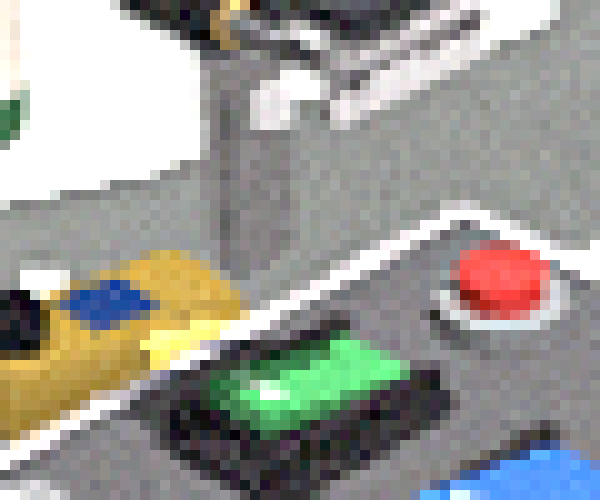

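```bash
python3 - <<'E'
from h import *
print(ctrl.finger_overhang, [a for a in dir(ctrl) if a[0]!='_'])
o=ctrl.get_obs(); print(o["time_s"],o["ee_pos"],o["qpos"],o["joint_vel"].round(3))
c=ctrl.camera("scene")
z=c["z_map"]; v,u=np.mgrid[100:185,205:265]; P=depth(c,np.c_[u.ravel(),v.ravel()],z[100:185,205:265].ravel())
m=(np.abs(P[:,0]-.6125)<.04)&(np.abs(P[:,1]+.097)<.04)&(P[:,2]>.1)&(P[:,2]<.25)
for a in np.arange(.13,.25,.01):
    q=P[m&(abs(P[:,2]-a)<.005)]
    if len(q): print(a.round(3),len(q),q.min(0).round(3),q.max(0).round(3))
E
```

```text
0.019 ['MotionError', 'camera', 'finger_overhang', 'get_obs', 'hand_in']
2.45 [ 0.61331714 -0.09535835  0.13734784] [-2.13263258e-01  5.08730869e-01  1.37989733e+00  4.10546943e-05
  1.25047895e+00 -2.06737606e+00] [-0.003  0.009  0.006 -0.    -0.005 -0.   ]
0.14 3 [ 0.621 -0.096  0.143] [ 0.623 -0.089  0.144]
0.15 13 [ 0.605 -0.105  0.147] [ 0.626 -0.082  0.155]
0.16 22 [ 0.603 -0.102  0.155] [ 0.626 -0.079  0.165]
0.17 23 [ 0.602 -0.102  0.165] [ 0.626 -0.077  0.175]
0.18 24 [ 0.602 -0.103  0.175] [ 0.626 -0.079  0.184]
0.19 22 [ 0.603 -0.101  0.185] [ 0.625 -0.079  0.195]
0.2 26 [ 0.602 -0.103  0.195] [ 0.626 -0.075  0.205]
0.21 26 [ 0.601 -0.105  0.205] [ 0.626 -0.079  0.215]
0.22 24 [ 0.601 -0.104  0.215] [ 0.625 -0.079  0.224]
0.23 9 [ 0.596 -0.091  0.225] [ 0.621 -0.078  0.234]
0.24 12 [ 0.602 -0.109  0.235] [ 0.65  -0.065  0.245]
```

```bash
python3 - <<'E'
from h import *
for f,X,Y in(("scene0",.2366,.4963),("scene1",.6032,-.085),("top0",.2366,.4963)):
    c=dict(np.load(f+".npz")); z=c["z_map"]; v,u=np.mgrid[0:384,0:512]; k=z.ravel()>0; P=depth(c,np.c_[u.ravel(),v.ravel()][k],z.ravel()[k])
    m=(np.hypot(P[:,0]-X,P[:,1]-Y)<.07)&(P[:,2]>.1)&(P[:,2]<.3)
    print(f,m.sum())
    for a in np.arange(.15,.3,.01):
        q=P[m&(abs(P[:,2]-a)<.005)]
        if len(q): print(a.round(3),len(q),q.min(0).round(3),q.max(0).round(3))
E
```

```text
scene0 489
0.21 28 [0.205 0.443 0.205] [0.269 0.552 0.215]
0.22 59 [0.211 0.442 0.215] [0.272 0.555 0.225]
0.23 60 [0.208 0.442 0.225] [0.27  0.555 0.235]
0.24 55 [0.205 0.441 0.235] [0.27  0.555 0.245]
0.25 65 [0.207 0.44  0.245] [0.271 0.557 0.255]
0.26 67 [0.206 0.44  0.255] [0.275 0.556 0.265]
0.27 65 [0.206 0.441 0.265] [0.273 0.555 0.275]
0.28 62 [0.212 0.441 0.275] [0.273 0.557 0.285]
0.29 24 [0.208 0.441 0.285] [0.268 0.553 0.295]
scene1 210
0.2 1 [ 0.612 -0.079  0.204] [ 0.612 -0.079  0.204]
0.21 13 [ 0.59  -0.087  0.206] [ 0.615 -0.071  0.214]
0.22 27 [ 0.591 -0.094  0.216] [ 0.617 -0.067  0.224]
0.23 26 [ 0.59  -0.09   0.225] [ 0.617 -0.07   0.234]
0.24 23 [ 0.594 -0.093  0.237] [ 0.616 -0.067  0.245]
0.25 27 [ 0.594 -0.093  0.245] [ 0.616 -0.066  0.255]
0.26 23 [ 0.594 -0.096  0.256] [ 0.615 -0.068  0.264]
0.27 24 [ 0.593 -0.091  0.266] [ 0.616 -0.066  0.275]
0.28 24 [ 0.592 -0.092  0.275] [ 0.616 -0.066  0.285]
0.29 18 [ 0.597 -0.09   0.285] [ 0.619 -0.068  0.295]
top0 165
0.2 1 [0.26  0.538 0.203] [0.26  0.538 0.203]
0.21 27 [0.202 0.44  0.205] [0.269 0.543 0.215]
0.22 32 [0.204 0.439 0.215] [0.27  0.546 0.224]
0.23 28 [0.217 0.438 0.225] [0.27  0.543 0.235]
0.24 22 [0.219 0.437 0.236] [0.269 0.545 0.244]
0.25 18 [0.222 0.442 0.245] [0.27  0.541 0.254]
0.26 16 [0.221 0.442 0.255] [0.269 0.543 0.263]
0.27 10 [0.253 0.534 0.266] [0.269 0.543 0.273]
0.28 4 [0.259 0.538 0.277] [0.263 0.539 0.285]
0.29 4 [0.261 0.535 0.287] [0.268 0.54  0.295]
```

Measured against the cameras, the gripper sits about 20–25 mm higher than the reported TCP and overhang suggest. The start pictures show the same gap, while xy agrees within about 3 mm. So I'll descend in small steps and let the measured force locate the contact.

Emit:
{"name": "send_rows", "arguments": {
  "series": [
    [0,0,0,0.001,-0.001,0.01,-1],
    [0,0,0,0.001,-0.001,0.02,-1],
    [0,0,0,0.001,-0.001,0.02,-1],
    [0,0,0,0.001,-0.001,0.02,-1]
  ]
}}

```text
time_s: 2.9
ee_pos: [0.6119, -0.0968, 0.115]
eef_rot: [3.141, -0.001, -2.859]
force: [-0.2, -0.1, 0.9]
grip_width: 0.0003
```

Emit:
{"name": "send_rows", "arguments": {
  "series": [
    [0,0,0,0,0,0.004,-1],
    [0,0,0,0,0,0.008,-1],
    [0,0,0,0,0,0.008,-1],
    [0,0,0,0,0,0.008,-1]
  ]
}}

```text
time_s: 3.3
ee_pos: [0.6121, -0.0968, 0.1075]
eef_rot: [3.142, -0.0, -2.859]
force: [0.6, -0.2, 0.5]
grip_width: 0.0005
```

```bash
python3 - <<'E'
from h import *
rel([*T['green'],.085]); crop("s4")
E
```

```text
t 3.3 pos [ 0.6121 -0.0968  0.1075] rot [ 3.142 -0.    -2.859] F [ 0.6 -0.2  0.5] grip 0.0005 q [-0.22  0.54  1.41  0.    1.19 -2.07]
turn [ 0.   -0.01  0.02] shift [-0.0003 -0.0003  0.0225]
tip px in crop [250. 319.]
```

View pics/s4.png

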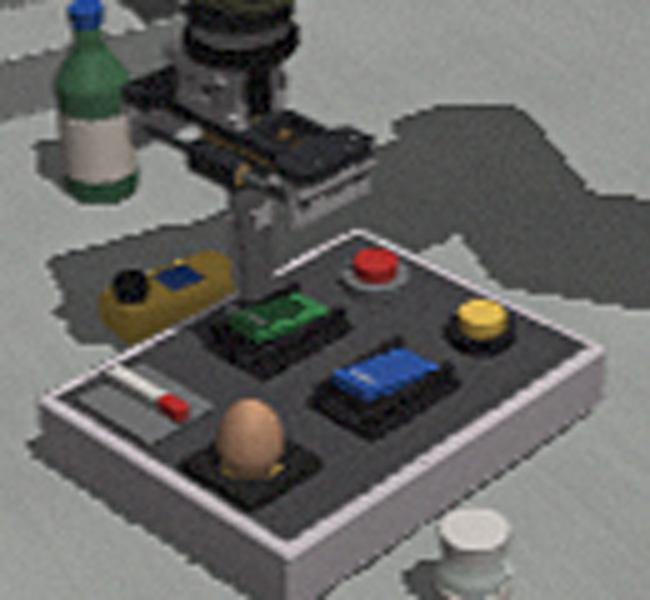

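The tip is at about (252,303) and still clear of the green paddle, whose white bar is near (255,322). The force is near zero, so I'll go on down.

Emit:
{"name": "send_rows", "arguments": {
  "series": [
    [0,0,0,0,0,0.005,-1],
    [0,0,0,0,0,0.01,-1],
    [0,0,0,0,0,0.013,-1],
    [0,0,0,0,0,0.013,-1]
  ]
}}

```text
time_s: 3.75
ee_pos: [0.6118, -0.0967, 0.0938]
eef_rot: [3.141, -0.001, -2.859]
force: [0.2, -0.6, 0.1]
grip_width: 0.0002
```

Emit:
{"name": "send_rows", "arguments": {
  "series": [
    [0,0,0,0,0,0.003,-1],
    [0,0,0,0,0,0.005,-1],
    [0,0,0,0,0,0.005,-1]
  ]
}}

```text
time_s: 4.05
ee_pos: [0.612, -0.0968, 0.0892]
eef_rot: [3.141, -0.0, -2.859]
force: [0.2, -0.3, -0.3]
grip_width: 0.0005
```

Emit:
{"name": "send_rows", "arguments": {
  "series": [
    [0,0,0,0,0,0.003,-1],
    [0,0,0,0,0,0.004,-1],
    [0,0,0,0,0,0.004,-1]
  ]
}}

```text
time_s: 4.35
ee_pos: [0.6123, -0.0968, 0.0856]
eef_rot: [-3.141, 0.001, -2.859]
force: [1.4, -0.4, 1.4]
grip_width: 0.0001
```

Emit:
{"name": "send_rows", "arguments": {
  "series": [
    [0,0,0,0,0,0.003,-1],
    [0,0,0,0,0,0.004,-1],
    [0,0,0,0,0,0.004,-1]
  ]
}}

```text
time_s: 4.65
ee_pos: [0.612, -0.0968, 0.0813]
eef_rot: [3.141, -0.0, -2.859]
force: [0.8, -0.2, 0.3]
grip_width: 0.0007
```

Emit:
{"name": "send_rows", "arguments": {
  "series": [
    [0,0,0,0,0,0.002,-1],
    [0,0,0,0,0,0.003,-1],
    [0,0,0,0,0,0.003,-1]
  ]
}}

```text
time_s: 4.95
ee_pos: [0.6123, -0.0967, 0.0786]
eef_rot: [-3.141, 0.001, -2.859]
force: [3.9, -0.0, 3.1]
grip_width: 0.0008
```

```bash
python3 - <<'E'
from h import *
rel([*T['green'],.075]); crop("s5")
E
```

```text
t 4.95 pos [ 0.6123 -0.0967  0.0786] rot [-3.141e+00  1.000e-03 -2.859e+00] F [ 3.9 -0.   3.1] grip 0.0008 q [-0.22  0.57  1.43  0.    1.14 -2.07]
turn [-0.01  0.03  0.02] shift [-0.0001 -0.0003  0.0036]
tip px in crop [251. 353.]
```

View pics/s5.png

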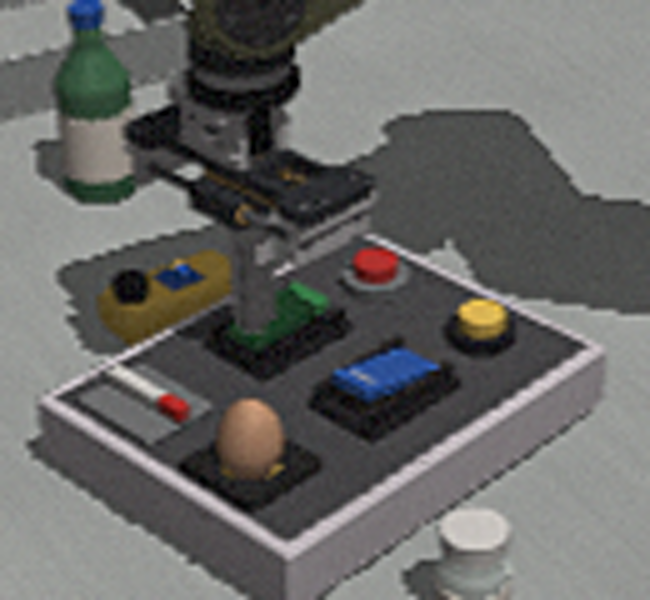

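The finger is on the white-bar half at about (252,330) with 3 N, and the rocker's near end at (310,295) is rising. I'll push to the stop.

Emit:
{"name": "send_rows", "arguments": {
  "series": [
    [0,0,0,0,0,0.002,-1],
    [0,0,0,0,0,0.003,-1],
    [0,0,0,0,0,0.003,-1]
  ]
}}

```text
time_s: 5.3
ee_pos: [0.6126, -0.0967, 0.0762]
eef_rot: [-3.141, 0.001, -2.859]
force: [1.8, 2.7, 6.8]
grip_width: 0.0002
```

Emit:
{"name": "send_rows", "arguments": {
  "series": [
    [0,0,0,0,0,0.002,-1],
    [0,0,0,0,0,0.003,-1],
    [0,0,0,0,0,0.003,-1]
  ]
}}

```text
time_s: 5.6
ee_pos: [0.6129, -0.0968, 0.0755]
eef_rot: [-3.14, 0.003, -2.858]
force: [-7.1, 4.9, 27.8]
grip_width: 0.0002
```

The force has risen to 28 N, so the rocker is at its stop. I'll lift and look.

Emit:
{"name": "send_rows", "arguments": {
  "series": [
    [0,0,0,0,0,-0.04,-1],
    [0,0,0,0,0,-0.07,-1],
    [0,0,0,0,0,-0.07,-1],
    [0,0,0,0,0,-0.07,-1]
  ]
}}

```text
time_s: 6.0
ee_pos: [0.6117, -0.0968, 0.142]
eef_rot: [3.141, -0.001, -2.859]
force: [0.3, -0.3, -0.8]
grip_width: 0.0005
```

```bash
python3 - <<'E'
from h import *
rel([*T['blue'],.12]); crop("s6")
E
```

```text
t 6.0 pos [ 0.6117 -0.0968  0.142 ] rot [ 3.141e+00 -1.000e-03 -2.859e+00] F [ 0.3 -0.3 -0.8] grip 0.0005 q [-0.22  0.5   1.38 -0.    1.26 -2.07]
turn [ 0.01 -0.05  0.01] shift [-0.0003  0.1039  0.022 ]
tip px in crop [249. 278.]
```

View pics/s6.png

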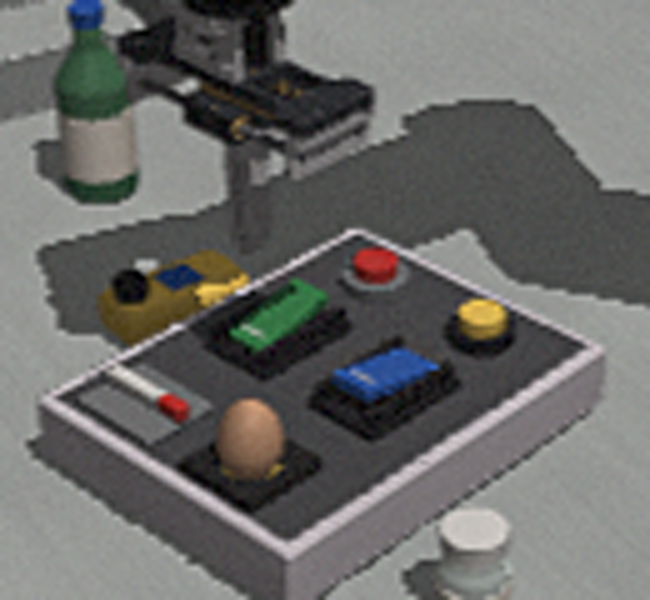

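The green rocker is tipped, with its near end high at (315,290) and its white-bar end low at (245,330). I'll measure the tilt from depth.

```bash
cat >> h.py <<'E'
def tilt():
    y=np.radians(YAW); ax=np.array([np.cos(y),np.sin(y),0]); res={}
    for n in("scene","top"):
        c=ctrl.camera(n)
        for k,C in dict(green=(.5875,-.104),blue=(.558,-.004)).items():
            m=masks(c)[k]; v,u=np.where(m>0); P=depth(c,np.c_[u,v],c["z_map"][v,u])
            s=(P-[*C,0])@ax; w=(P-[*C,0])@np.array([-ax[1],ax[0],0])
            i=(abs(s)<.036)&(abs(w)<.015)&(P[:,2]>.065)&(P[:,2]<.1)
            if i.sum()<15: continue
            p=np.polyfit(s[i],P[i,2],1); r=abs(P[i,2]-np.polyval(p,s[i]))<.004
            p=np.polyfit(s[i][r],P[i,2][r],1); print(n,k,r.sum(),"tilt up-far rad",round(np.arctan(p[0]),3),"z0",round(p[1],4))
E
python3 -c "
from h import *
tilt()"
```

```text
scene green 84 tilt up-far rad -0.209 z0 0.0841
scene blue 77 tilt up-far rad 0.179 z0 0.0841
top blue 218 tilt up-far rad 0.182 z0 0.0841
```

Emit:
{"name": "send_rows", "arguments": {
  "series": [
    [0,0,0,0,0.05,0,-1],
    [0,0,0,0,0.104,0,-1],
    [0,0,0,0,0.104,0,-1],
    [0,0,0,0,0.104,0.01,-1],
    [0,0,0,0,0.104,0.03,-1],
    [0,0,0,0,0.104,0.04,-1],
    [0,0,0,0,0.104,0.04,-1]
  ]
}}

```text
time_s: 6.85
ee_pos: [0.5823, 0.0021, 0.1002]
eef_rot: [3.14, -0.004, -2.86]
force: [-0.1, -0.2, 0.0]
grip_width: 0.0003
```

```bash
python3 - <<'E'
from h import *
rel([*T['blue'],.085]); crop("s7")
E
```

```text
t 6.85 pos [0.5823 0.0021 0.1002] rot [ 3.14  -0.004 -2.86 ] F [-0.1 -0.2  0. ] grip 0.0003 q [-0.06  0.47  1.53 -0.    1.15 -1.91]
turn [ 0.07 -0.2  -0.05] shift [-0.001   0.0006  0.0152]
tip px in crop [356. 384.]
```

View pics/s7.png

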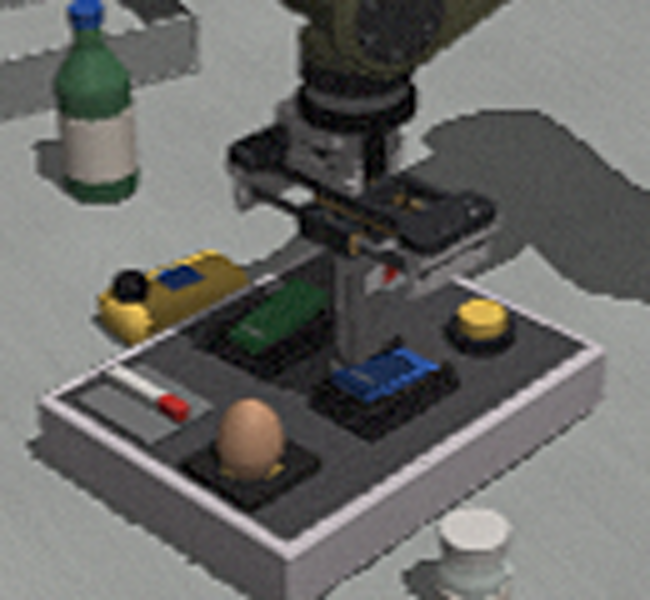

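The green rocker reads −0.21 rad, so it is fully on. The finger is above the blue white-bar half, with its tip at about (355,360) and the bar at about (355,378). I'll press down.

Emit:
{"name": "send_rows", "arguments": {
  "series": [
    [0,0,0,0,0,0.006,-1],
    [0,0,0,0,0,0.012,-1],
    [0,0,0,0,0,0.015,-1],
    [0,0,0,0,0,0.018,-1],
    [0,0,0,0,0,0.02,-1],
    [0,0,0,0,0,0.02,-1]
  ]
}}

```text
time_s: 7.5
ee_pos: [0.5832, 0.0031, 0.0826]
eef_rot: [-3.141, 0.0, -2.859]
force: [0.6, -0.4, 1.1]
grip_width: 0.0005
```

Emit:
{"name": "send_rows", "arguments": {
  "series": [
    [0,0,0,0,0,0.002,-1],
    [0,0,0,0,0,0.004,-1],
    [0,0,0,0,0,0.004,-1]
  ]
}}

```text
time_s: 7.8
ee_pos: [0.5833, 0.0031, 0.0786]
eef_rot: [-3.141, 0.001, -2.859]
force: [3.1, 1.0, 3.7]
grip_width: 0.0002
```

Emit:
{"name": "send_rows", "arguments": {
  "series": [
    [0,0,0,0,0,0.002,-1],
    [0,0,0,0,0,0.003,-1],
    [0,0,0,0,0,0.003,-1]
  ]
}}

```text
time_s: 8.1
ee_pos: [0.5836, 0.0032, 0.0761]
eef_rot: [-3.141, 0.001, -2.859]
force: [2.9, 1.9, 5.8]
grip_width: 0.0005
```

Emit:
{"name": "send_rows", "arguments": {
  "series": [
    [0,0,0,0,0,0.002,-1],
    [0,0,0,0,0,0.003,-1],
    [0,0,0,0,0,0.003,-1]
  ]
}}

```text
time_s: 8.4
ee_pos: [0.584, 0.0032, 0.0754]
eef_rot: [-3.141, 0.003, -2.858]
force: [-6.4, 2.0, 29.9]
grip_width: 0.0005
```

The force shows the stop at 30 N. Lifting.

Emit:
{"name": "send_rows", "arguments": {
  "series": [
    [0,0,0,0,0,-0.03,-1],
    [0,0,0,0,0,-0.06,-1],
    [0,0,0,0,0,-0.06,-1],
    [0,0,0,0,0,-0.06,-1]
  ]
}}

```text
time_s: 8.8
ee_pos: [0.5826, 0.003, 0.1321]
eef_rot: [3.141, -0.001, -2.859]
force: [0.7, 0.2, -0.7]
grip_width: 0.0003
```

```bash
python3 - <<'E'
from h import *
rel([*T['yellow'],.11]); crop("s8"); tilt()
E
```

```text
t 8.8 pos [0.5826 0.003  0.1321] rot [ 3.141e+00 -1.000e-03 -2.859e+00] F [ 0.7  0.2 -0.7] grip 0.0003 q [-0.06  0.43  1.5  -0.    1.21 -1.91]
turn [ 0.01 -0.05  0.01] shift [ 0.1254 -0.      0.0222]
tip px in crop [357. 348.]
scene green 61 tilt up-far rad -0.21 z0 0.0852
scene blue 112 tilt up-far rad -0.207 z0 0.0848
top green 110 tilt up-far rad -0.181 z0 0.0848
```

View pics/s8.png

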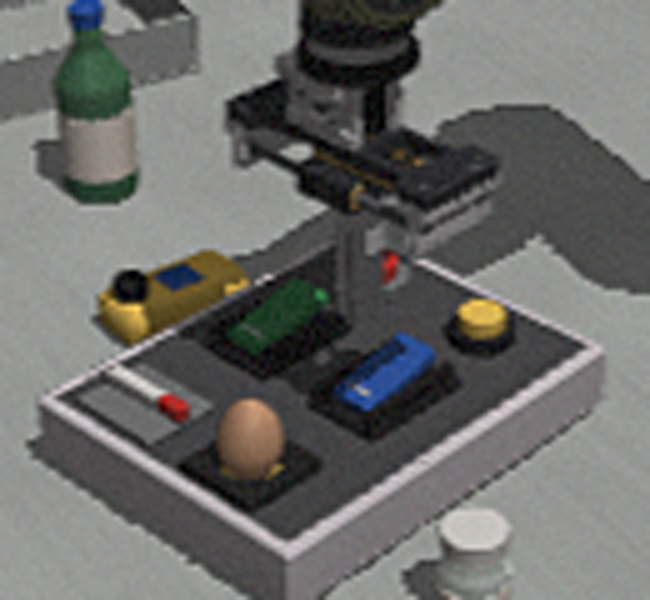

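Both rockers now read on, at −0.21 rad each. Next is the yellow button.

Emit:
{"name": "send_rows", "arguments": {
  "series": [
    [0,0,0,0.05,0,0,-1],
    [0,0,0,0.1,0,0,-1],
    [0,0,0,0.125,0,0,-1],
    [0,0,0,0.125,0,0,-1],
    [0,0,0,0.125,0,0.02,-1],
    [0,0,0,0.125,0,0.035,-1],
    [0,0,0,0.125,0,0.035,-1],
    [0,0,0,0.125,0,0.035,-1]
  ]
}}

```text
time_s: 9.75
ee_pos: [0.4633, -0.0317, 0.0974]
eef_rot: [3.141, -0.001, -2.858]
force: [0.1, -0.9, -0.2]
grip_width: 0.0006
```

```bash
python3 - <<'E'
from h import *
rel([*T['yellow'],.078]); crop("s9")
E
```

```text
t 9.75 pos [ 0.4633 -0.0317  0.0974] rot [ 3.141e+00 -1.000e-03 -2.858e+00] F [ 0.1 -0.9 -0.2] grip 0.0006 q [-0.15  0.23  1.87  0.    1.04 -2.  ]
turn [ 0.02 -0.05  0.02] shift [0.0012 0.     0.0194]
tip px in crop [478. 315.]
```

View pics/s9.png

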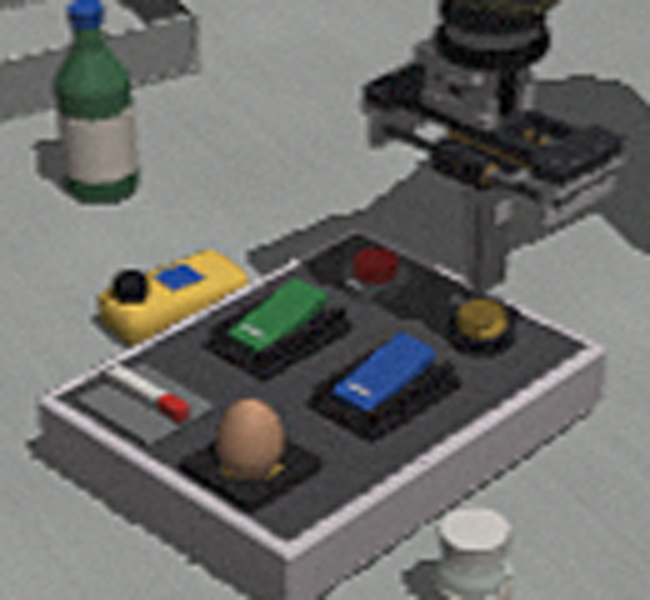

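Both rockers are clearly on. The tip at (485,288) is above the yellow button at (482,315), so I'll press it.

Emit:
{"name": "send_rows", "arguments": {
  "series": [
    [0,0,0,0.001,0,0.008,-1],
    [0,0,0,0.001,0,0.014,-1],
    [0,0,0,0.001,0,0.018,-1],
    [0,0,0,0.001,0,0.02,-1],
    [0,0,0,0.001,0,0.02,-1]
  ]
}}

```text
time_s: 10.3
ee_pos: [0.462, -0.0321, 0.0774]
eef_rot: [3.141, -0.0, -2.859]
force: [-2.3, 0.5, 2.9]
grip_width: 0.0002
```

Emit:
{"name": "send_rows", "arguments": {
  "series": [
    [0,0,0,0,0,0.002,-1],
    [0,0,0,0,0,0.004,-1],
    [0,0,0,0,0,0.004,-1]
  ]
}}

```text
time_s: 10.6
ee_pos: [0.4621, -0.0321, 0.0735]
eef_rot: [-3.142, 0.0, -2.859]
force: [-2.5, -0.0, 5.3]
grip_width: 0.0004
```

Emit:
{"name": "send_rows", "arguments": {
  "series": [
    [0,0,0,0,0,0.002,-1],
    [0,0,0,0,0,0.003,-1],
    [0,0,0,0,0,0.003,-1]
  ]
}}

```text
time_s: 10.9
ee_pos: [0.4622, -0.0321, 0.0712]
eef_rot: [-3.141, 0.0, -2.859]
force: [-5.5, 0.8, 12.2]
grip_width: 0.0007
```

Emit:
{"name": "send_rows", "arguments": {
  "series": [
    [0,0,0,0,0,0.001,-1],
    [0,0,0,0,0,0.001,-1],
    [0,0,0,0,0,0.001,-1],
    [0,0,0,0,0,0.001,-1],
    [0,0,0,0,0,0.001,-1]
  ]
}}

```text
time_s: 11.4
ee_pos: [0.4623, -0.0321, 0.0709]
eef_rot: [-3.141, 0.001, -2.858]
force: [-10.1, 1.9, 25.1]
grip_width: 0.0004
```

```bash
python3 - <<'E'
from h import *
rel([*T['yellow'],.078]); crop("s10"); tilt(); print(ctrl.get_obs()["force"])
E
```

```text
t 11.4 pos [ 0.4623 -0.0321  0.0709] rot [-3.141e+00  1.000e-03 -2.858e+00] F [-10.1   1.9  25.1] grip 0.0004 q [-0.15  0.27  1.89 -0.    0.98 -2.  ]
turn [-0.02  0.05  0.02] shift [ 0.0001  0.0001 -0.0071]
tip px in crop [479. 346.]
scene green 88 tilt up-far rad -0.199 z0 0.0852
scene blue 117 tilt up-far rad -0.229 z0 0.0847
top green 207 tilt up-far rad -0.228 z0 0.0837
top blue 210 tilt up-far rad -0.219 z0 0.0838
[-9.05818024  1.65591786 22.82405792]
```

View pics/s10.png

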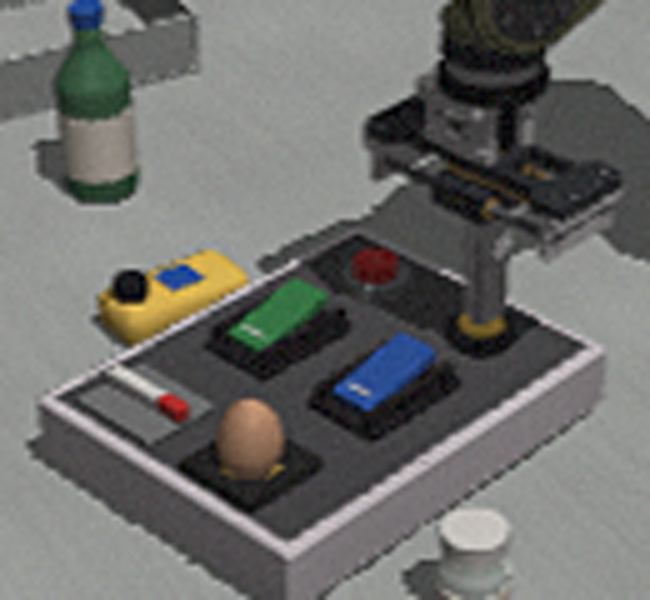

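The fingers hold the yellow button at (482,325) down with about 23 N vertical. Both rockers are on, the red button at (375,265) is up, and the loose items in view have not moved. I'll hand in.

```bash
python3 -c "
from h import *
print(ctrl.hand_in()); print(ctrl.get_obs()['force'])"
```

```text
the job is handed in; nothing more can be done
None
the job is handed in; nothing more can be done
```

I tipped the green rocker fully on, then the blue one, then pressed the yellow lamp button down with the closed fingertips. I handed the job in at about 11.5 s with the button still held; the hand-in gives no verdict.

**Last checks:**
- **Rockers:** depth fits from both cameras put both paddles at about −0.20 to −0.23 rad, so both are fully over. Each met its stop at 28–30 N.
- **Yellow button:** it sank about 7–8 mm from first contact, and the push then rose steeply to 23–25 N, which means it was at its stop.
- **Red button:** it was never touched and looked up in the last picture.
- **Loose things:** the seat egg, marker, tester, jar and bottle stayed in place in the scene crops. The tray eggs were outside those crops; the path over them was high, and I did not check them again.

**Disagreements:**
- **Height:** by the cameras, the fingertips were about 25 mm higher than the reported TCP and overhang implied. I found heights by contact force instead.
- **Position:** the two cameras differed by 5–10 mm in y on the buttons and rockers. I used values near the top camera's, and the presses landed well.

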